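Turn over the mirrored lug in the brazing lay-up

TASK

Three L-shaped lugs are laid out along the steel strip of the lay-up board for brazing; each should have its long plain edge flush against the strip and its toe at its left end, pointing towards the robot, but one lies mirrored with its toe at the right. Turn that one over and put it back in its own place, lying flat, square and flush against the strip like the others. Leave the two good lugs and the punch and elbow on the board where they are.

Things in the scene. Friction and masses are not known exactly. Their poses are not given: they have to be found in the camera images.
- board: plywood board 225 x 430 x 12 mm, fixed, with a steel stop strip 6 mm high (above the board), 18 mm deep, 420 mm long near its far edge. Origin on the bench (12 mm below the board's face) under the middle of the strip's front face; x away from the robot across the strip, y left along it, z up. Board from x = -195 to +30 mm. Three lug places 130 mm apart; the board in front of them is free but for its corners
- lug_a: One of three alike loose L-shaped aluminium lugs (0.2 kg): bar 80 x 30 mm, 32 mm thick, a toe standing out sideways at one end, both faces alike. Origin in the middle of the bar without the toe, at half thickness (16 mm above the face it lies on). y runs along the bar to the toe's end, the toe points to -x, z is through the thickness: up when it lies right hand up, down when mirrored
- lug_a_back (a point): middle of the long plain edge of lug_a (the edge away from the toe), half way up its thickness
- lug_a_toe (a point): middle of the end face of the toe of lug_a, half way up its thickness; the toe is 24 mm long, 24 mm wide (flush with the bar's end), full thickness, with a brass bush through it
- lug_b: One of three alike loose L-shaped aluminium lugs (0.2 kg): bar 80 x 30 mm, 32 mm thick, a toe standing out sideways at one end, both faces alike. Origin in the middle of the bar without the toe, at half thickness (16 mm above the face it lies on). y runs along the bar to the toe's end, the toe points to -x, z is through the thickness: up when it lies right hand up, down when mirrored
- lug_b_back (a point): middle of the long plain edge of lug_b (the edge away from the toe), half way up its thickness
- lug_b_toe (a point): middle of the end face of the toe of lug_b, half way up its thickness; the toe is 24 mm long, 24 mm wide (flush with the bar's end), full thickness, with a brass bush through it
- lug_c: One of three alike loose L-shaped aluminium lugs (0.2 kg): bar 80 x 30 mm, 32 mm thick, a toe standing out sideways at one end, both faces alike. Origin in the middle of the bar without the toe, at half thickness (16 mm above the face it lies on). y runs along the bar to the toe's end, the toe points to -x, z is through the thickness: up when it lies right hand up, down when mirrored
- lug_c_back (a point): middle of the long plain edge of lug_c (the edge away from the toe), half way up its thickness
- lug_c_toe (a point): middle of the end face of the toe of lug_c, half way up its thickness; the toe is 24 mm long, 24 mm wide (flush with the bar's end), full thickness, with a brass bush through it
- punch: dark centre punch, 10 mm thick, 110 mm long along its y, lying loose on the right front of the board (bystander). Origin under its middle
- elbow: small copper pipe elbow 59 x 59 x 18 mm, lying loose on the left front of the board (bystander). Origin under its middle
There are look-alikes about, which are no part of the job. What is shaped like the lug_b but red is not meant. What is shaped like the lug_c but red is not meant.

How it is judged:
By the outcome, as a careful person would: the job done as asked, in the order asked, and still so for the second after the job is handed in, with the robot touching nothing.
It also fails if it takes over 61 s, if anything falls off the work surface, if the arm or the gripper's body presses on something with over 40 N, if the wrist force passes 120 N, or if a joint passes its speed limit or range.

ROBOT

A 6-joint arm with a two-finger parallel gripper is mounted at the origin on a cart in front of the work surface, level with it; the furniture and walls round the work are solid. World frame = base frame: x ahead of the robot, y to its left, z up, the work surface at z = 0. Lengths are in m, angles in degrees, forces in N, time in s.
With the tool pointing down it reaches from about 0.3 to 0.75 m from the base axis. Payload 8.5 kg.
Tool frame: the origin (TCP) lies at the very end of the fingers, on their centre line; the grasp point (between the pads) lies 19 mm behind it; z points along the fingers, y is the line along which they close (so a half turn about z gives the same grasp; the last joint's range is limited). The gripper opens to 88 mm and grips with 3 to 60 N. Pads are 18 mm wide; open, the fingers measure 123 mm over their backs; the gripper's body (75 mm by 187 mm) begins 45 mm behind the grasp point.
Start: joints at [62.836, 21.807, 74.336, -0, 83.858, -12.336], TCP at [0.141, 0.532, 0.239] pointing down, gripper open.
Joint ranges: [-178.18, 178.18], [-50.72, 133.34], [12.68, 142.11], [-81.47, 261.47], [9.98, 163.14], [-165.26, 165.26]. Speed limits (degrees/s): [136.94, 136.94, 180, 180, 180, 180].

INTERFACE

Orientations are given as a 3x3 rotation matrix whose columns are the frame's x, y, z axes.
In Python, from workcell import ctrl gives the robot as it stands. The module is installed in compiled form; this text tells all that it offers. Calls block until the motion is done:
- ctrl.movep(position, orientation): joint-space move of the TCP to a pose.
- ctrl.servo_line(position, rot=None, v=0.15, stop_force=None): straight line of the TCP; rot=None keeps the orientation; v is the mean speed in m/s. With stop_force (N) it stops when the force on the tool has changed by that much, and returns True; else False.
- ctrl.goto_joints(angles): joint-space move.
- ctrl.gripper_to(opening, squeeze=None): opening from 0.0 (shut) to 1.0 (fully open); squeeze is the grip in N (None keeps the last); returns when the fingers have stopped.
- ctrl.hold(seconds).
- ctrl.ik(position, orientation): joint angles nearest the present ones, or None.
- ctrl.observe(): the state.
- ctrl.snapshot(name): name is "scene" or "top" or "wrist"; returns a dict with "frame" (420x560x3 uint8, red, green, blue), "camera_matrix" (3x3 intrinsics, pixels), "extrinsics" (4x4, takes a point from camera to world coordinates); the wrist camera has in their place "T_tool_cam" (4x4, takes a point from camera to tool coordinates, whose origin is the TCP and whose axes are the flange's). Camera axes: x right, y down, z forward; pixel columns grow to the right and rows downward; lengths in m; the calibration is good to about 2 mm. A picture is of the moment at which its call begins: read the wrist's pose just before it. There is no depth.
A pose or a line that the arm cannot do raises ctrl.MotionError and nothing moves.
- ctrl.finish_job(): hands the job in; it is judged then, once.
Trained networks look in a picture, given as the dict that the camera call returned (one of the last four; its "shot" number tells which), for a name from the list of things; names that differ only in an ending like _2 or _b are one class to them, and where a whole thing is asked for, a point or a joint stands for the part that bears it (a point fixed in the world has none). Each returns a list of dicts, best first, with "score" (0 to 1); they miss things now and then, are a little off and sometimes report something else, mostly with a low value. They report only what shows in the picture. A call takes as long as a camera call. They do not tell look-alikes from the thing itself.
- ctrl.regions_of(picture, target): "mask" (420x560 bool, what is visible of it) and "rect" ([left, top, right, bottom] in pixels, round what is visible of it).
- ctrl.place_of(picture, target): "at" ([column, row] in pixels: a listed point, or the origin of a listed thing).
The state is a dict: "clock": time; "q": joint angles; "qd": joint speeds; "tau": joint torques, N m; "tcp_pos": TCP position; "ee_rot": TCP orientation; "contact_force": force on the tool from outside, world axes, zero at the start; "wrist_torque": the same for the moment, N m; "gripper_width": opening from 0.0 (shut) to 1.0 (fully open); "gripper_force": force on a finger pad.
Only numpy, scipy, OpenCV 4.12 (cv2) and the standard library are available. Lean on these libraries where they do the work, as an engineer would, in place of code of your own. Each camera call takes 0.05 s, during which the arm holds its last target. There are 200 camera calls.

## Working session

There is one attempt and no reset: what is moved stays moved. The work goes in short steps, each a Python script; the robot and the scene stay as the last script left them, time stands still between calls to the robot, and variables do not carry over. Pictures are saved under pics/ and viewed, at most 10 in all, crops included, and the job is handed in when it is done.

```bash
mkdir -p pics
python3 - <<'E'
from workcell import ctrl
import cv2,numpy as np
s=ctrl.observe();print(s['clock'],s['tcp_pos'],s['ee_rot'])
for n in ("top","scene"):
    p=ctrl.snapshot(n);cv2.imwrite(f"pics/{n}1.png",p['frame'][:,:,::-1])
    print(n,p['camera_matrix'],p['extrinsics'])
    for t in ("lug_a","lug_a_back","lug_a_toe","board","punch","elbow"):
        print(t,[(np.round(d['at'],1).tolist(),round(d['score'],2)) for d in ctrl.place_of(p,t)])
E
```

```text
0.0 [0.14064397 0.5314328  0.23811778] [[-9.66695610e-01  2.55927944e-01 -6.96289759e-04]
 [ 2.55928673e-01  9.66694760e-01 -1.32457266e-03]
 [ 3.34104504e-04 -1.45865909e-03 -9.99998880e-01]]
top [[471.64089438   0.         269.27842235]
 [  0.         471.64089438 206.65023043]
 [  0.           0.           1.        ]] [[ 0.00456542 -0.99816497  0.06038088  0.39867411]
 [-0.99998804 -0.00466313 -0.00147745 -0.14020508]
 [ 0.0017563  -0.06037341 -0.99817432  0.92846304]
 [ 0.          0.          0.          1.        ]]
lug_a [([178.1, 123.9], 0.92), ([248.9, 132.0], 0.89), ([306.9, 139.3], 0.89), ([313.5, 288.4], 0.57), ([406.0, 144.1], 0.56)]
lug_a_back [([250.0, 127.8], 0.7), ([306.1, 230.9], 0.43)]
lug_a_toe [([231.7, 151.4], 0.64)]
board [([246.4, 124.7], 0.96)]
punch [([303.5, 232.1], 0.78)]
elbow [([146.7, 187.7], 0.96)]
scene [[476.5818338    0.         273.01355798]
 [  0.         476.5818338  215.34758475]
 [  0.           0.           1.        ]] [[ 0.68761372 -0.42694411  0.58728706 -0.1162988 ]
 [-0.7260562  -0.4103938   0.55174208 -0.70273598]
 [ 0.00545594 -0.80578884 -0.59217783  0.65100853]
 [ 0.          0.          0.          1.        ]]
lug_a [([257.9, 171.6], 0.86), ([324.8, 223.5], 0.7), ([398.5, 261.0], 0.68), ([295.2, 190.9], 0.66), ([241.9, 290.1], 0.6)]
lug_a_back []
lug_a_toe [([272.2, 195.9], 0.84)]
board []
punch [([272.2, 257.5], 0.62)]
elbow [([206.0, 188.4], 0.74), ([258.2, 170.9], 0.69)]
```

View pics/top1.png

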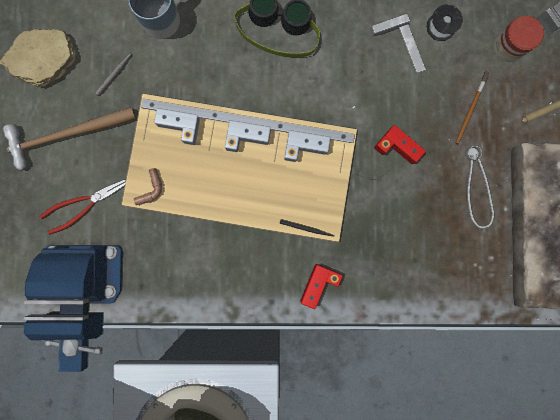

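View pics/scene1.png

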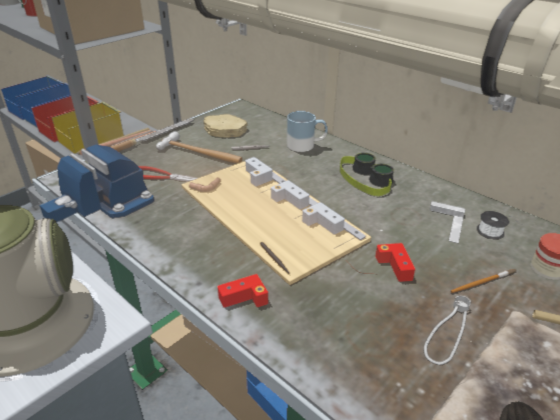

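The top view shows grey lugs at (177,121), (248,133) and (307,143), plus red look-alikes at (402,145) and (322,286). The left one, at (177,121), has its toe at the right (188,134). The other two have theirs at the left, so the left lug is the mirrored one.

Next I'll fit the board pose and test the reach for a two-step flip: roll it 90° onto its toe end, regrip, then roll it another 90°.

```bash
cat > h.py <<'E'
from workcell import ctrl
import cv2,numpy as np
from scipy.spatial.transform import Rotation as Ro
def pix2w(p,uv,z,T=None):
    T=p['extrinsics'] if T is None else T
    K=p['camera_matrix'];d=np.c_[np.atleast_2d(uv),np.ones(len(np.atleast_2d(uv)))]@np.linalg.inv(K).T@T[:3,:3].T
    return T[:3,3]+d*((z-T[2,3])/d[:,2])[:,None]
def Rtool(yaw,a):
    """tool down tilted: in strip frame (yaw), closing along strip x, tool z = (0,sin a,-cos a); a>0 points left"""
    z=np.array([0,np.sin(a),-np.cos(a)]);y=np.array([1.,0,0]);x=np.cross(y,z)
    return Ro.from_euler('z',yaw).as_matrix()@np.c_[x,y,z]
E
python3 - <<'E'
from h import *
p=ctrl.snapshot("top")
m=ctrl.regions_of(p,"board")[0];print(m['score'],m['rect'])
c=np.argwhere(m['mask'])[:,::-1].astype(float)
w=pix2w(p,c,0.012)[:,:2]
r=cv2.minAreaRect(w.astype(np.float32)*1000);print(r, cv2.boxPoints(r))
for t,z in (("lug_a",.028),("lug_a_toe",.028),("board",0),("punch",.012),("elbow",.012)):
    for d in ctrl.place_of(p,t)[:3]: print(t,np.round(pix2w(p,d['at'],z),4))
img=cv2.resize(p['frame'][85:215,120:365,::-1],None,fx=3.2,fy=3.2,interpolation=cv2.INTER_CUBIC)
cv2.imwrite("pics/crop1.png",img)
E
```

```text
0.74 [120.0, 92.9, 354.0, 238.6]
((531.8533325195312, -83.5498046875), (430.8363952636719, 226.61654663085938), 80.81486511230469) [[ 385.6118  -278.11902]
 [ 609.3226  -314.2927 ]
 [ 678.09485  111.01941]
 [ 454.3841   147.19308]]
lug_a [[0.6162 0.0397 0.028 ]]
lug_a [[ 0.5746 -0.3943  0.028 ]]
lug_a [[ 0.3011 -0.2277  0.028 ]]
lug_a_toe [[ 0.5577 -0.0727  0.028 ]]
board [[ 0.6181 -0.0978  0.    ]]
punch [[ 0.4123 -0.2134  0.012 ]]
elbow [[0.4948 0.0916 0.012 ]]
```

View pics/crop1.png

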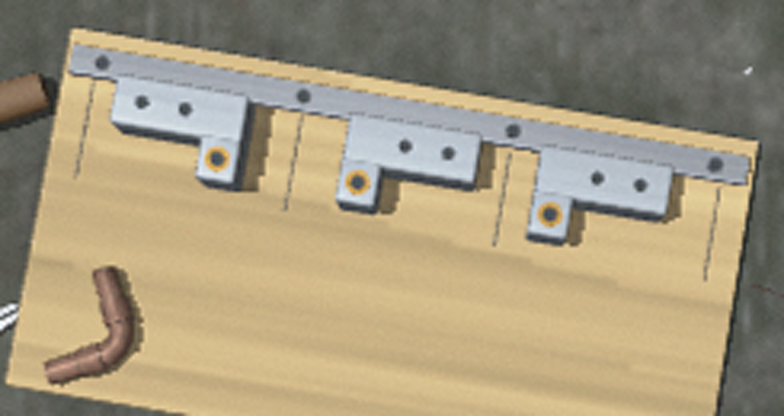

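The crop confirms it: only the left lug (bush at (217,158) in the crop) has its toe at the right. The board fit is 431 x 227 mm, which matches the given size. Next I'll plan the two-grip flip with IK.

```bash
cat >> h.py <<'E'
PSI=np.radians(-9.19); O=np.array([.6133,-.0967,0.])
Rb=Ro.from_euler('z',PSI).as_matrix()
def bw(x,y,z): return O+Rb@np.array([x,y,z])
def inv(T): return np.linalg.inv(T)
def M(R,p):
    T=np.eye(4);T[:3,:3]=R;T[:3,3]=p;return T
RC=np.diag([1.,-1,-1]); RX=Ro.from_euler('x',90,degrees=True).as_matrix()
FL=np.diag([-1.,-1,1])
def plan(cur,fin,stand,ys,t1,t2,f1,f2,yl=-.012):
    """cur/fin: lug centre xy in world; stand: xy; ys: yaw of standing in world (rad). returns grip poses"""
    t1,t2=np.radians([t1,t2])
    Lc=M(Rb@RC,[*cur,.028]); Lf=M(Rb,[*fin,.028])
    Ls=M(Ro.from_euler('z',ys).as_matrix()@RX@RC,[*stand,.052])
    h=lambda t:.021+.009*np.sin(t)-.028
    G1=M(Rtool(PSI,-t1)@(FL if f1 else np.eye(3)),(Lc@[0,yl,-h(t1),1])[:3])
    G4=M(Rtool(PSI,t2)@(FL if f2 else np.eye(3)),(Lf@[0,yl,h(t2),1])[:3])
    return G1,Ls@inv(Lc)@G1,Ls@inv(Lf)@G4,G4
E
python3 - <<'E'
from h import *
cur=bw(-.015,.134,0)[:2];fin=bw(-.015,.131,0)[:2]
ik=lambda T,dz=0:ctrl.ik(T[:3,3]+[0,0,dz],T[:3,:3])
res=[]
for sx,sy in ((-.11,0),(-.13,-.03),(-.11,.04)):
  st=bw(sx,sy,0)[:2]
  for t1,t2 in ((45,35),(30,30),(45,45)):
    for ysd in range(-180,180,20):
      for f1 in (0,1):
        for f2 in (0,1):
          G=plan(cur,fin,st,np.radians(ysd),t1,t2,f1,f2)
          if f2==0:
            q=[ik(G[0]),ik(G[0],.12),ik(G[1],.12),ik(G[1])]
            if any(v is None for v in q): A=None
            else: A=q
            AA={} if False else A
          else: A=AA
          q2=[ik(G[2]),ik(G[2],.12),ik(G[3],.12),ik(G[3])]
          if A is None or any(v is None for v in q2): continue
          q=np.array(A+q2); res.append((np.abs(np.diff(q,axis=0)).max(1).sum(),sx,sy,t1,t2,ysd,f1,f2,np.abs(np.diff(q,axis=0)).max(1).round()))
res.sort(key=lambda r:r[0]);print(len(res))
for r in res[:15]:print(r)
E
```

```text
Traceback (most recent call last):
ValueError: time passes only in moves, steps and waits
```

Run:
```python
from h import *
import time
s=ctrl.observe();print(s['clock'])
cur=bw(-.015,.134,0)[:2]
G=plan(cur,cur,bw(-.11,0,0)[:2],0,30,30,0,0)
n=0
try:
  for i in range(2000):
    r=ctrl.ik(G[0][:3,3],G[0][:3,:3]);n+=1
except Exception as e:print(n,e)
print(r,ctrl.observe()['clock'])
```

```text
1.05
[  4.92641376  46.91003972  70.93955132 -30.51557453  72.73789352
  26.11379746] 1.05
```

```bash
cat > s.py <<'E'
from h import *
cur=bw(-.015,.134,0)[:2];fin=bw(-.015,.131,0)[:2]
err=[0,0]
def ik(T,dz=0):
    err[1]+=1
    try: return ctrl.ik(T[:3,3]+np.array([0,0,dz]),T[:3,:3])
    except ValueError as e: err[0]+=1; return None
res=[]
for sx,sy in ((-.11,0),(-.13,-.03),(-.11,.04)):
  st=bw(sx,sy,0)[:2]
  for t1,t2 in ((45,35),(30,30),(45,45)):
    for ysd in range(-180,180,20):
      def leg(i,f):
        G=plan(cur,fin,st,np.radians(ysd),t1,t2,f,f)
        q=[ik(G[i]),ik(G[i],.12),ik(G[i+1],.12),ik(G[i+1])]
        return None if any(v is None for v in q) else q
      A=[leg(0,f) for f in (0,1)];B=[leg(2,f) for f in (0,1)]
      for f1 in (0,1):
        for f2 in (0,1):
          if A[f1] is None or B[f2] is None: continue
          q=np.array(A[f1]+B[f2]);d=np.abs(np.diff(q,axis=0)).max(1)
          res.append((d.sum().round(),sx,sy,t1,t2,ysd,f1,f2,d.round()))
res.sort(key=lambda r:r[0]);print(len(res),err)
for r in res[:14]:print(r)
print(ctrl.observe()['clock'])
E
python3 s.py
```

```text
504 [1, 2592]
(np.float64(301.0), -0.11, 0, 45, 45, -20, 0, 0, array([10., 83., 13., 88., 11., 86., 10.]))
(np.float64(302.0), -0.13, -0.03, 45, 45, -20, 0, 0, array([10., 82., 14., 89., 12., 87., 10.]))
(np.float64(302.0), -0.11, 0.04, 45, 45, -20, 0, 0, array([10., 85., 13., 89., 11., 84., 10.]))
(np.float64(304.0), -0.11, 0.04, 45, 45, 0, 0, 0, array([10., 78., 13., 89., 14., 91., 10.]))
(np.float64(305.0), -0.11, 0, 45, 45, 0, 0, 0, array([10., 76., 13., 89., 15., 92., 10.]))
(np.float64(308.0), -0.13, -0.03, 45, 45, 0, 0, 0, array([10., 74., 14., 91., 17., 93., 10.]))
(np.float64(309.0), -0.11, 0.04, 45, 35, -20, 0, 0, array([10., 85., 13., 95., 11., 83., 12.]))
(np.float64(310.0), -0.11, 0, 45, 35, -20, 0, 0, array([10., 83., 13., 95., 12., 85., 12.]))
(np.float64(310.0), -0.13, -0.03, 45, 45, -40, 0, 0, array([10., 89., 17., 92., 12., 80., 10.]))
(np.float64(311.0), -0.11, 0, 45, 45, -40, 0, 0, array([10., 91., 17., 92., 12., 79., 10.]))
(np.float64(311.0), -0.13, -0.03, 45, 35, -20, 0, 0, array([10., 82., 14., 95., 13., 86., 12.]))
(np.float64(313.0), -0.13, -0.03, 45, 35, -40, 0, 0, array([10., 89., 17., 97., 10., 79., 12.]))
(np.float64(314.0), -0.11, 0, 45, 35, -40, 0, 0, array([10., 91., 17., 97., 10., 78., 12.]))
(np.float64(314.0), -0.11, 0.04, 45, 45, -40, 0, 0, array([10., 92., 19., 93., 12., 78., 10.]))
1.05
```

Run:
```python
from h import *
try: ctrl.ik([.5,0,.3],Rtool(PSI,0))
except ValueError as e: print(e)
s=ctrl.observe();ctrl.servo_line(s['tcp_pos']+np.array([0,0,.06]),v=.2)
c=bw(-.05,.12,0)
ctrl.movep([c[0],c[1],.25],Rtool(PSI,0))
s=ctrl.observe();p=ctrl.snapshot("wrist")
T=M(s['ee_rot'],s['tcp_pos'])@p['T_tool_cam'];print(s['clock'],T.round(3))
np.savez('w1.npz',T=T,K=p['camera_matrix'],f=p['frame'])
for t,z in (("lug_a",.028),("lug_a_back",.028),("lug_a_toe",.028),("elbow",.012)):
    for d in ctrl.place_of(p,t)[:3]:
        w=pix2w(p,d['at'],z,T)[0]; print(t,d['at'],round(d['score'],2),w.round(4),'board',(Rb.T@(w-O)).round(4))
cv2.imwrite("pics/w1.png",p['frame'][:,:,::-1])
```

```text
3.8833 [[ 0.987 -0.15  -0.048  0.596]
 [-0.158 -0.941 -0.299  0.109]
 [-0.     0.303 -0.953  0.397]
 [ 0.     0.     0.     1.   ]]
lug_a [305.9, 266.5] 0.87 [ 0.5981 -0.0984  0.028 ] board [-0.0148 -0.0041  0.028 ]
lug_a [304.1, 341.6] 0.86 [ 0.5791 -0.2202  0.028 ] board [-0.014  -0.1273  0.028 ]
lug_a [130.1, 365.3] 0.84 [ 0.3142 -0.2221  0.028 ] board [-0.2752 -0.1716  0.028 ]
lug_a_back [315.7, 267.3] 0.77 [ 0.6109 -0.1017  0.028 ] board [-0.0016 -0.0053  0.028 ]
lug_a_toe [274.5, 247.4] 0.62 [ 0.561 -0.064  0.028] board [-0.0568  0.0239  0.028 ]
elbow [198.9, 133.1] 0.79 [0.4933 0.0942 0.012 ] board [-0.1489  0.1693  0.012 ]
elbow [276.1, 189.0] 0.34 [0.575  0.0098 0.012 ] board [-0.0548  0.099   0.012 ]
```

View pics/w1.png

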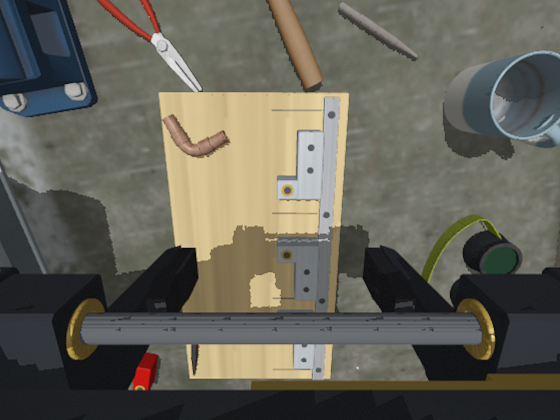

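The wrist view shows the mirrored lug at (309,165), with its bush at (287,190). Lug_b is at (306,267), and pencil slot lines run at rows 110 and 213. Lug_b and lug_c agree with the board frame to about 1 mm. Next I'll measure the lug's top-face corners and the slot lines.

Run:
```python
from h import *
d=np.load('w1.npz');T=d['T'];p={'camera_matrix':d['K']}
for n,uv,z in (("barL-front",(297.5,130.5),.044),("barL-back",(321.5,130.5),.044),("bush",(287.5,190),.044),("toe end R",(278,199),.044),("line1",(285,110),.012),("line2",(285,213),.012),("line3",(280,298),.012)):
    w=pix2w(p,uv,z,T)[0];print(n,w.round(4),(Rb.T@(w-O)*1000).round(1))
cv2.imwrite("pics/w1c.png",cv2.resize(d['f'][95:225,255:345,::-1],None,fx=4.5,fy=4.5,interpolation=cv2.INTER_CUBIC))
```

```text
barL-front [0.6113 0.0808 0.044 ] [-30.3 174.9  44. ]
barL-back [0.6378 0.0766 0.044 ] [ -3.5 175.   44. ]
bush [0.59   0.0147 0.044 ] [-40.8 106.2  44. ]
toe end R [0.5771 0.0055 0.044 ] [-52.1  95.1  44. ]
line1 [0.6013 0.1043 0.012 ] [-43.9 196.5  12. ]
line2 [ 0.5814 -0.0244  0.012 ] [-43.1  66.3  12. ]
line3 [ 0.5542 -0.1523  0.012 ] [-49.5 -64.3  12. ]
```

View pics/w1c.png

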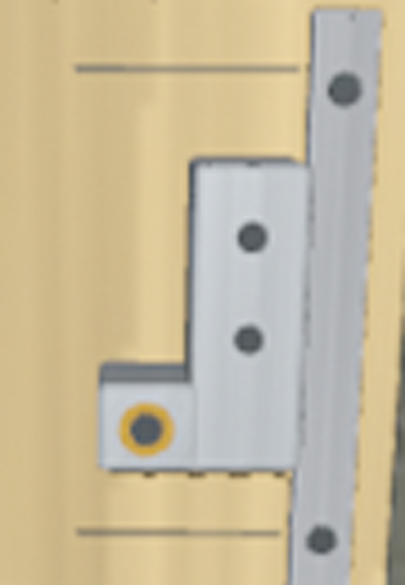

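```bash
cat >> h.py <<'E'
CUR=bw(-.0155,.135,0)[:2];FIN=bw(-.0175,.132,0)[:2];ST=bw(-.11,0,0)[:2]
G=plan(CUR,FIN,ST,np.radians(-10),45,35,0,0)
def st(m):
    s=ctrl.observe();print(m,round(s['clock'],2),s['tcp_pos'].round(4),'w',round(s['gripper_width'],3),'gf',round(s['gripper_force'],1),'F',np.round(s['contact_force'],1))
def line(T,off=(0,0,0),v=.15,**k): return ctrl.servo_line(T[:3,3]+np.array(off,float),rot=T[:3,:3],v=v,**k)
def mv(T,off=(0,0,0)): ctrl.movep(T[:3,3]+np.array(off,float),T[:3,:3])
E
python3 - <<'E'
from h import *
try: ctrl.ik([.5,0,.3],Rtool(PSI,0))
except ValueError: pass
a=G[0][:3,2]
ctrl.gripper_to(.57,squeeze=35)
mv(G[0],-a*.1);st('pre')
print(line(G[0],stop_force=6,v=.1));st('at')
ctrl.gripper_to(0);st('grip')
line(G[0],(0,0,.1),v=.15);st('lift')
p=ctrl.snapshot("scene");cv2.imwrite("pics/s2.png",cv2.resize(p['frame'][100:310,150:430,::-1],None,fx=2.8,fy=2.8))
E
```

```text
pre 5.64 [0.6332 0.1202 0.0991] w 0.567 gf 0.0 F [-0.2 -0.6  1.5]
False
at 6.79 [0.6218 0.0512 0.0278] w 0.571 gf 0.0 F [-0.3 -0.1 -0. ]
grip 7.22 [0.6215 0.0511 0.0275] w 0.334 gf 35.0 F [-0.6  1.3  1.7]
lift 8.04 [0.621  0.0509 0.1263] w 0.336 gf 35.0 F [-0.8  0.6 -1.7]
```

View pics/s2.png

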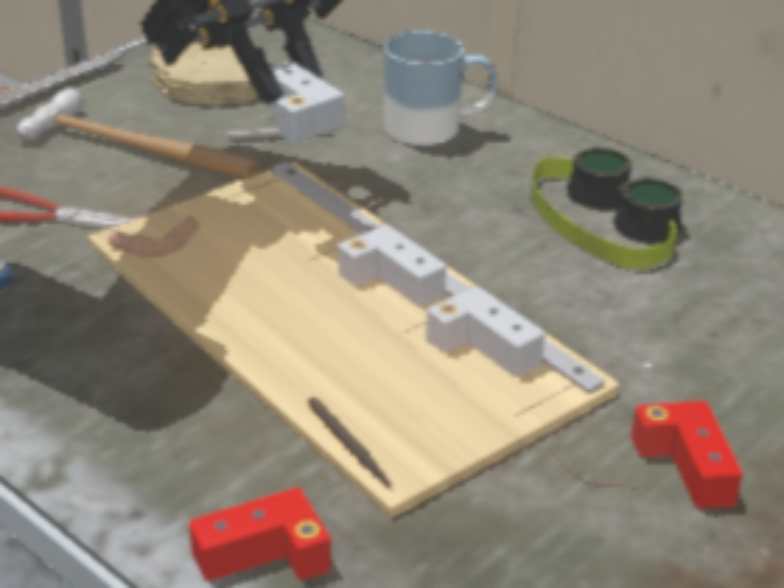

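The lug is held level at the top centre (305,105) in the crop, and the other parts haven't moved. Next I'll stand it on its toe end.

Run:
```python
from h import *
try: ctrl.ik([.5,0,.3],Rtool(PSI,0))
except ValueError: pass
try: line(G[1],(0,0,.07),v=.12)
except ctrl.MotionError as e: print(e); mv(G[1],(0,0,.07))
st('above')
print(line(G[1],(0,0,.01),v=.1),line(G[1],(0,0,-.004),v=.03,stop_force=5));st('down')
print('exp',G[1][:3,3])
ctrl.gripper_to(.6);st('open')
a=G[1][:3,2];line(G[1],-a*.09,v=.15)
p=ctrl.snapshot("scene");cv2.imwrite("pics/s3.png",cv2.resize(p['frame'][100:310,150:430,::-1],None,fx=2.8,fy=2.8))
```

```text
above 9.82 [ 0.505  -0.0779  0.1343] w 0.333 gf 35.0 F [ 0.1  1.1 -3.2]
False True
down 10.94 [ 0.5049 -0.0786  0.065 ] w 0.337 gf 35.0 F [ 1.  -0.9  3.2]
exp [ 0.50482239 -0.07850565  0.064     ]
open 11.47 [ 0.5047 -0.0785  0.0646] w 0.599 gf 0.0 F [-0.   0.   0.5]
```

View pics/s3.png

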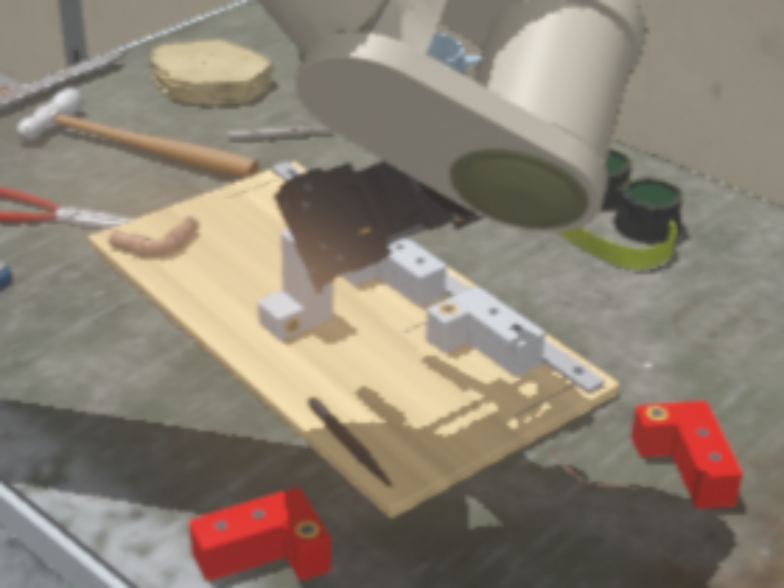

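The lug stands upright on its toe end at (305,290) in the crop. Next I'll regrip it from the other side and set it down about 2 mm in front of the strip.

Run:
```python
from h import *
try: ctrl.ik([.5,0,.3],Rtool(PSI,0))
except ValueError: pass
s=ctrl.observe();ctrl.servo_line(s['tcp_pos']+np.array([0,0,.09]),v=.2)
a=G[2][:3,2]
mv(G[2],-a*.09+[0,0,.09]);st('side')
line(G[2],-a*.09,v=.2)
print(line(G[2],v=.1,stop_force=6));st('at')
ctrl.gripper_to(0,squeeze=35);st('grip')
line(G[2],(0,0,.07),v=.15);st('lift')
w=ctrl.observe()['gripper_width'];assert .3<w<.37
try: line(G[3],(0,0,.1),v=.12)
except ctrl.MotionError as e: print(e); mv(G[3],(0,0,.1))
st('above')
print(line(G[3],(0,0,.01),v=.12),line(G[3],(0,0,-.004),v=.03,stop_force=5));st('down');print(G[3][:3,3])
p=ctrl.snapshot("scene");cv2.imwrite("pics/s4.png",cv2.resize(p['frame'][100:310,150:430,::-1],None,fx=2.8,fy=2.8))
```

```text
side 14.22 [ 0.517  -0.009   0.2049] w 0.592 gf 0.0 F [ 0.1 -1.1  0.7]
False
at 15.87 [ 0.5047 -0.0807  0.0643] w 0.599 gf 0.0 F [0.1 0.7 0.6]
grip 16.33 [ 0.5045 -0.0808  0.0641] w 0.335 gf 35.0 F [-0.5  0.7  1.6]
lift 16.95 [ 0.504  -0.0809  0.1332] w 0.341 gf 35.0 F [ 0.2 -0.1 -3.2]
above 18.68 [0.6151 0.0247 0.1263] w 0.336 gf 35.0 F [-0.  -0.3 -2.2]
False True
down 19.97 [0.6154 0.0245 0.0262] w 0.336 gf 35.0 F [-1.1 -1.   3.8]
[0.61518969 0.0245546  0.02616219]
```

View pics/s4.png

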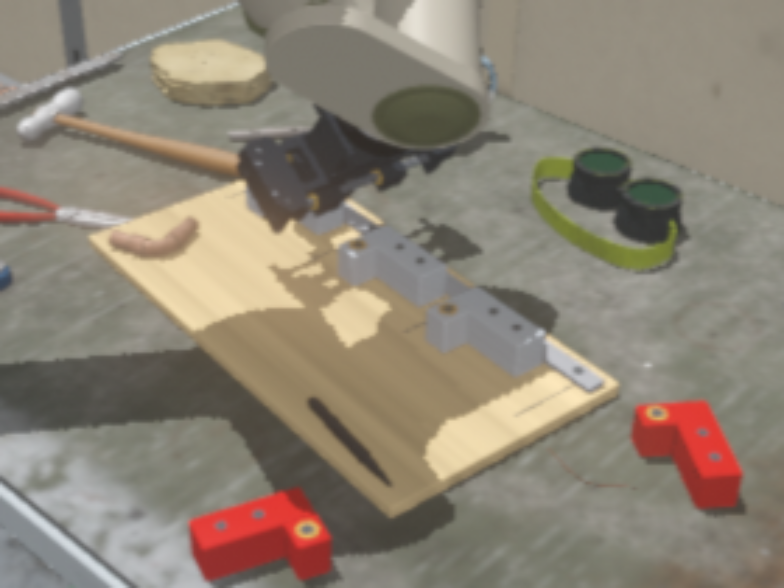

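Run:
```python
from h import *
try: ctrl.ik([.5,0,.3],Rtool(PSI,0))
except ValueError: pass
ctrl.gripper_to(.55);st('open')
a=G[3][:3,2];line(G[3],-a*.12,v=.2)
R=Rtool(PSI,0);yc=.132
P=lambda x,z:M(R,bw(x,yc,z))
mv(P(-.07,.12));ctrl.gripper_to(0);st('closed')
line(P(-.07,.022),v=.15,stop_force=6)
print(line(P(-.025,.022),v=.03,stop_force=7));s=ctrl.observe();st('push');print('board',(Rb.T@(s['tcp_pos']-O)).round(4))
line(P(-.08,.022),v=.1);line(P(-.09,.25),v=.25)
s=ctrl.observe();p=ctrl.snapshot("wrist")
T=M(s['ee_rot'],s['tcp_pos'])@p['T_tool_cam']
for t in ("lug_a","lug_a_back","lug_a_toe"):
    for d in ctrl.place_of(p,t)[:3]:
        w=pix2w(p,d['at'],.028,T)[0]; print(t,np.round(d['at']),round(d['score'],2),'board',(Rb.T@(w-O)).round(4))
cv2.imwrite("pics/w5.png",cv2.resize(p['frame'][80:290,200:400,::-1],None,fx=2.8,fy=2.8,interpolation=cv2.INTER_CUBIC))
np.savez('w5.npz',T=T,K=p['camera_matrix'])
```

```text
open 20.48 [0.6149 0.0246 0.0255] w 0.551 gf 0.0 F [-0.1  0.2  0.6]
closed 22.65 [0.5653 0.0448 0.12  ] w 0.001 gf 0.0 F [-0.2 -0.4 -0.2]
True
push 24.36 [0.59   0.0408 0.0216] w 0.002 gf 1.1 F [-1.8  0.2  2.4]
board [-0.045   0.1321  0.0216]
lug_a [341. 176.] 0.93 board [-0.0157  0.1316  0.028 ]
lug_a [158. 370.] 0.71 board [-0.2753 -0.1677  0.028 ]
lug_a [336. 276.] 0.63 board [-0.014 -0.007  0.028]
lug_a_back [345. 277.] 0.66 board [-0.0018 -0.0076  0.028 ]
lug_a_toe [307. 254.] 0.89 board [-0.055   0.0257  0.028 ]
lug_a_toe [344. 260.] 0.19 board [-0.0058  0.0173  0.028 ]
```

View pics/w5.png

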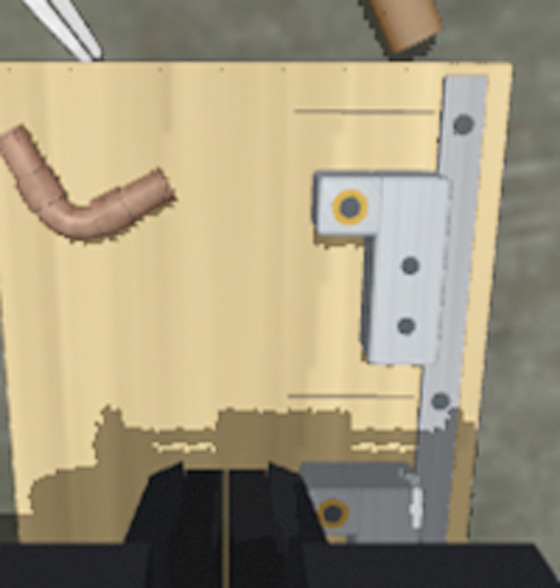

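The lug is turned over, with its toe now at the left (350,205 in the crop), lying flat and parallel to the strip. I'll push once more, slowly, to confirm it is seated, then check all the parts.

Run:
```python
from h import *
try: ctrl.ik([.5,0,.3],Rtool(PSI,0))
except ValueError: pass
R=Rtool(PSI,0)
P=lambda x,z:M(R,bw(x,.133,z))
line(P(-.07,.06),v=.3);line(P(-.06,.022),v=.15)
print(line(P(-.052,.022),v=.05,stop_force=7))
print(line(P(-.03,.022),v=.015,stop_force=12));s=ctrl.observe();st('push');print('board',(Rb.T@(s['tcp_pos']-O)).round(4))
line(P(-.08,.022),v=.1);line(P(-.09,.25),v=.3)
ctrl.movep([.3,.3,.35],R);st('away')
p=ctrl.snapshot("top")
for t,z in (("lug_a",.028),("lug_a_toe",.028),("punch",.012),("elbow",.012)):
    for d in ctrl.place_of(p,t)[:4]: print(t,np.round(d['at']),(w:=pix2w(p,d['at'],z)[0]).round(4),(Rb.T@(w-O)).round(4))
cv2.imwrite("pics/t6.png",cv2.resize(p['frame'][85:245,115:365,::-1],None,fx=3.2,fy=3.2,interpolation=cv2.INTER_CUBIC))
```

```text
False
True
push 28.36 [0.5901 0.0418 0.0216] w 0.004 gf 0.5 F [-1.3 -0.3  1.1]
board [-0.045   0.133   0.0216]
away 31.13 [0.3007 0.2997 0.3494] w 0.008 gf 0.0 F [0.1 0.2 0.1]
lug_a [248. 134.] [ 0.5927 -0.0996  0.028 ] [-0.0199 -0.0062  0.028 ]
lug_a [316. 284.] [ 0.3071 -0.2309  0.028 ] [-0.2808 -0.1814  0.028 ]
lug_a [404. 145.] [ 0.5727 -0.401   0.028 ] [ 0.0085 -0.3069  0.028 ]
lug_a [311. 139.] [ 0.5847 -0.2213  0.028 ] [-0.0083 -0.1275  0.028 ]
lug_a_toe [229. 149.] [ 0.5644 -0.063   0.028 ] [-0.0536  0.0254  0.028 ]
punch [305. 229.] [ 0.4104 -0.2115  0.012 ] [-0.182  -0.1457  0.012 ]
elbow [150. 188.] [0.4893 0.0918 0.012 ] [-0.1525  0.1663  0.012 ]
```

View pics/t6.png

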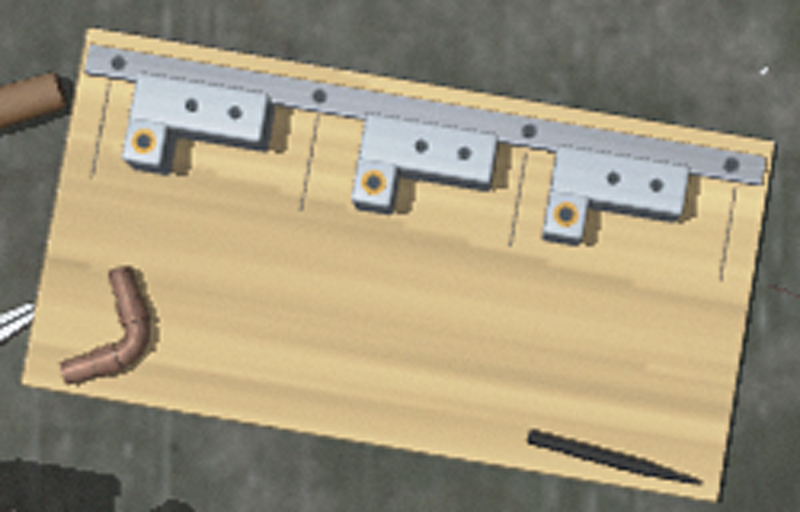

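All three lugs now match: toes at the left (145,140), (373,183) and (566,215) in the crop, backs against the strip. The second, harder push stopped at the same place as the first, so the lug is seated. The punch and elbow haven't moved.

```bash
python3 -c "
from workcell import ctrl
print(ctrl.finish_job())"
```

```text
the job is handed in; nothing more can be done
None
```

I turned over the mirrored lug (the left one) and put it back in its own place, flat and flush against the strip with its toe at the left; the other lugs, punch and elbow look unmoved, and I handed the job in at about 31 s of the 61 s allowed.

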